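# Present the tall sample tube to the barcode scanner

## Robot

A 6-joint arm with a two-finger parallel gripper is mounted at the origin on the work surface. World frame = base frame: x ahead of the robot, y to its left, z up, the work surface at z = 0. Lengths are in m, angles in rad, forces in N, time in s.
With the tool pointing down it reaches from about 0.375 to 0.925 m from the base axis. Payload 5.7 kg.
Tool frame: the origin (TCP) lies at the centre of the arm's flange, where the gripper is bolted on; the fingertips stand 173 mm ahead of it and the grasp point (between the pads) lies bot.grip_point_offset ahead of it (bot.grip_point_offset is the distance from the TCP to the grasp point, in m); z points along the fingers, y is the line along which they close (so a half turn about z gives the same grasp; the last joint's range is limited). The gripper opens to 85 mm and grips with 20 to 120 N. Pads are 22 mm wide; open, the fingers measure 114 mm over their backs; the gripper's body (76 mm by 85 mm) begins 54 mm behind the grasp point. The pads swing forward as they close: fully open they stand 13 mm farther back than shut.
Start: joints at [-1.421, 0.359, 1.51, -0, 1.272, -0.115], TCP at [0.157, -0.579, 0.405] pointing down, gripper open.
Joint ranges: [-2.97, 2.97], [-1.01, 2.36], [0.21, 2.38], [-0.96, 4.11], [0.2, 2.71], [-2.98, 2.98]. Speed limits (rad/s): [2.39, 2.39, 3.14, 3.14, 3.14, 3.14].

## Interface

Orientations are given as a 3x3 rotation matrix whose columns are the frame's x, y, z axes.
In Python, from cell import bot gives the robot as it stands. The module is installed in compiled form; this text tells all that it offers.
- The arm moves only by the tool send_rows, never from a script. Its argument "moves" is a list of rows, each a list of 5 numbers: the opening, from 0 (shut) to 1 (fully open), then the shift along the tool's x, y, z in mm, then the turn about the tool's z in rad. A call has 1 to 12 rows; each row shifts and turns the commanded pose from where the row before left it, along the tool's axes as they then stand; what a row does not reach is not made up. A row lasts 1/10 s, in which the tool goes at most 50 mm and 8.59 degrees, less where a joint would pass 70% of its speed; a pose out of reach is approached as far as the arm can. A call is refused whole if a number of a shift passes 50 or a number of a turn 0.15, either way. A call with a gripper value outside its range is refused whole. The fingers move at their own pace and stop on an object; "newtons" is the grip in N (left out, the last holds). Time passes only in rows, so rows that do not move let the fingers close. It gives the time, the measured TCP pose, the force, the opening and the grip force at its end, in the units of the state.
- bot.get_obs(): the state, without advancing time (a new reading comes with each control period).
- bot.get_image(name): name is "scene" or "top"; returns the picture (480x640x3 uint8, red, green, blue); there is no depth.
- bot.camera_model(name): a dict with "intrinsics" (3x3 intrinsics, pixels), "rvec" (rotation vector, rad) and "tvec" (3), from world to camera coordinates, as OpenCV has them. Camera axes: x right, y down, z forward; pixel columns grow to the right and rows downward; lengths in m; the calibration is good to about 2 mm. A picture is of the moment at which its call begins. camera_model takes no time and is no camera call.
- bot.hand_in(): hands the job in; it is judged then, once.
Trained networks look in the newest picture that a camera, given by its name, has taken for a name from the list of things; names that differ only in an ending like _2 or _b are one class to them, and where a whole thing is asked for, a point or a joint stands for the part that bears it (a point fixed in the world has none). Each returns a list of dicts, best first, with "score" (0 to 1); they miss things now and then, are a little off and sometimes report something else, mostly with a low value. They report only what shows in the picture. A call takes as long as a camera call.
- bot.look_for(camera, thing): "box" ([left, top, right, bottom] in pixels, round what is visible of it).
- bot.silhouettes(camera, thing): "region" (480x640 bool, what is visible of it) and "box" ([left, top, right, bottom] in pixels, round what is visible of it).
- bot.pinpoint(camera, thing): "at" ([column, row] in pixels: a listed point, or the origin of a listed thing).
The state is a dict: "t": time; "joint_pos": joint angles; "joint_velocities": joint speeds; "joint_efforts": joint torques, N m; "tcp_pos": TCP position; "tcp_rot": TCP orientation; "ft_force": force on the tool from outside, world axes, zero at the start; "wrist_torque": the same for the moment, N m; "gripper_width": finger opening in m; "grip_force": force on a finger pad.
Only numpy, scipy, OpenCV 4.12 (cv2) and the standard library are available. Lean on these libraries where they do the work, as an engineer would, in place of code of your own. Each camera call takes 0.05 s, during which the arm holds its last target. There are 200 camera calls.

## Task

Draw the one tall sample tube straight up out of the wire rack and present it to the barcode scanner: tip it over until it lies square across the scanner's line of sight, with the middle of its label straight in front of the window and about 10 cm from it. Finish while still holding the tube there, steady in the gripper and clear of everything else; do not touch the scanner, leave the short tubes in the rack and do not disturb the other things on the bench.

Things in the scene. Friction and masses are not known exactly. Their poses are not given: they have to be found in the camera images.
- tall_tube: The one tall tube in the wire rack: capped, rigid, 118 mm tall, 15 to 31 g. Glass 16 mm across, rounded foot; cap 19 mm across, 96 to 118 mm above the foot. Cap and materials as on the short tubes, but it stands 36 mm higher. Origin: centre of the foot's underside; z runs along the tube to the cap. It stands about upright in one of six cells, 27 mm or more from the next tube.
- label_middle (a point): The middle of the tall tube's white barcode label (30 to 82 mm above the foot): a point on the tube's axis 56 mm above its foot, axes as the tube's. The dark bars are rings right round the tube, so it reads from every side: the tube's turn about its own length does not matter.
- rack: Wire tube rack, fixed to the bench, 92 x 246 mm (long along its y). Origin: centre of its underside. Cells of 22 mm pitch, 19.6 mm wide inside. Tubes stand 10 mm above the bench and pass wire tiers at 33 and 56 mm (top of the upper one 59 mm). Both ends (y = +/-123 mm) rise in loops 115 mm high. The six tubes stand at x = -33 or 11 mm, y = -44, 0 or 44 mm.
- scanner: Presentation barcode scanner, fixed to the bench: black round foot 120 mm across, black neck 15 mm thick rising 22 to 30 mm behind (+x) the foot's middle, grey head at the top, highest point about 0.39 m. Origin: centre of the foot's underside; it looks along its -x, tipped downwards. Not to be touched.
- scanner_head (a joint): Downward tilt of the scanner's head in rad: 0 is looking level; here 0.66 to 0.90 (the line of sight is so far below level). Stiff, stays as set. The hinge is level, along y of the scanner, 30 mm in front of the foot's middle, 360 mm up.
- scanner_window (a point): Centre of the dark red window (60 x 34 mm) in the front face of the scanner's head (78 x 52 mm), 56 mm in front of the head's hinge. Axes are the head's: the line of sight runs along -x out of the window, y is level along the window's width, z runs up its face.
- short_tube1: One of five short capped tubes in the same rack: 82 mm tall, 13 mm in diameter, cap 16 mm, 12 g. Origin: centre of the foot's underside. Stays in the rack.
- short_tube2: One of five short capped tubes in the same rack: 82 mm tall, 13 mm in diameter, cap 16 mm, 12 g. Origin: centre of the foot's underside. Stays in the rack.
- short_tube3: One of five short capped tubes in the same rack: 82 mm tall, 13 mm in diameter, cap 16 mm, 12 g. Origin: centre of the foot's underside. Stays in the rack.
- short_tube4: One of five short capped tubes in the same rack: 82 mm tall, 13 mm in diameter, cap 16 mm, 12 g. Origin: centre of the foot's underside. Stays in the rack.
- short_tube5: One of five short capped tubes in the same rack: 82 mm tall, 13 mm in diameter, cap 16 mm, 12 g. Origin: centre of the foot's underside. Stays in the rack.
- marker: Marker pen lying on the bench, white with a black cap, 130 x 16 mm along its x. Origin: under its middle. Leave alone.
- tape_roll: Paper tape roll lying flat, 70 mm across, 19 mm high. Origin: centre of its underside. Leave alone.
- sanitiser: White hand-sanitiser pump bottle, 62 mm across, 171 mm high. Origin: centre of its underside. Leave alone.

How it is judged:
By the outcome, as a careful person would: the job done as asked, in the order asked, and still so for the second after the job is handed in, while the arm keeps its last pose, push and grip.
It also fails if it takes over 38 s, if anything falls off the work surface, if the arm or the gripper's body presses on something with over 40 N, if the wrist force passes 120 N, or if a joint passes its speed limit or range.

## Working session

There is one attempt and no reset: what is moved stays moved. The work goes in short steps, Python scripts to look and compute and a tool call to move; the robot and the scene stay as the last step left them, time stands still between calls to the robot, and variables do not carry over. Pictures are saved under pics/ and viewed, at most 10 in all, crops included, and the job is handed in when it is done.

Besides the shell and the picture viewer there is one more tool, called after "Request:" as name(argument=value, ...) on one line, values as JSON. send_rows: Moves the arm, as the interface text tells. Its arguments: {"type":"object","properties":{"moves":{"type":"array"},"newtons":{"type":"number"}},"required":["moves"]}

```bash
mkdir -p pics; python3 - <<'E'
from cell import bot
import cv2,numpy as np
for n in("scene","top"):
    im=bot.get_image(n); cv2.imwrite(f"pics/{n}0.png",im[:,:,::-1])
    m=bot.camera_model(n); R=cv2.Rodrigues(np.array(m["rvec"]))[0]
    print(n,m["intrinsics"],"pos",-R.T@np.ravel(m["tvec"]),"fwd",R[2])
    for th in("tall_tube","label_middle","rack","scanner","scanner_window","sanitiser","tape_roll","marker","short_tube1"):
        print(th,[(np.round(d["at"],1).tolist(),round(d["score"],2)) for d in bot.pinpoint(n,th)][:6])
o=bot.get_obs();print(o,bot.grip_point_offset)
E
```

```text
scene [[531.7018681    0.         325.95189054]
 [  0.         531.7018681  231.44510755]
 [  0.           0.           1.        ]] pos [1.54643377 0.16885742 0.94460684] fwd [-0.77763464 -0.11497694 -0.6181138 ]
tall_tube []
label_middle []
rack []
scanner []
scanner_window []
sanitiser []
tape_roll []
marker []
short_tube1 []
top [[605.38671083   0.         322.43948926]
 [  0.         605.38671083 243.68990808]
 [  0.           0.           1.        ]] pos [0.35894439 0.03044662 1.51127653] fwd [ 1.98113814e-01  3.14946786e-04 -9.80178972e-01]
tall_tube [([293.5, 280.5], 0.48)]
label_middle [([291.2, 278.7], 0.51)]
rack [([276.6, 280.7], 0.76), ([256.0, 290.2], 0.59)]
scanner [([368.7, 201.4], 0.97)]
scanner_window [([378.1, 192.4], 0.82), ([276.1, 276.9], 0.66)]
sanitiser [([477.3, 322.3], 0.68)]
tape_roll [([171.0, 245.3], 0.69)]
marker [([387.0, 313.6], 0.64)]
short_tube1 [([256.4, 289.5], 0.58), ([276.2, 278.4], 0.57), ([291.8, 300.3], 0.54), ([256.6, 273.9], 0.5), ([272.4, 295.4], 0.47)]
{'t': 1.0, 'joint_pos': array([-1.42112787e+00,  3.58784103e-01,  1.51039044e+00,  1.25643831e-05,
        1.27250892e+00, -1.15113497e-01]), 'joint_velocities': array([-0.00097934,  0.00057126, -0.00200073, -0.00076796, -0.00127716,
       -0.00288013]), 'joint_efforts': array([ 5.79759544e-04, -5.27597415e+01, -2.79052126e+01, -1.93293454e-04,
        1.74974553e-03, -1.85090880e-05]), 'tcp_pos': array([ 0.15700465, -0.5790816 ,  0.4046799 ]), 'tcp_rot': array([[ 9.65150554e-01,  2.61695259e-01, -1.66423753e-06],
       [ 2.61695258e-01, -9.65150550e-01,  9.15777598e-05],
       [ 2.23592258e-05, -8.88218486e-05, -9.99999996e-01]]), 'ft_force': array([-0.29973063,  0.25533177, -0.11309362]), 'wrist_torque': array([ 0.02735251,  0.0094922 , -0.03357769]), 'grip_force': 0.0, 'gripper_width': 0.08533251660184718} 0.1547
```

View pics/scene0.png

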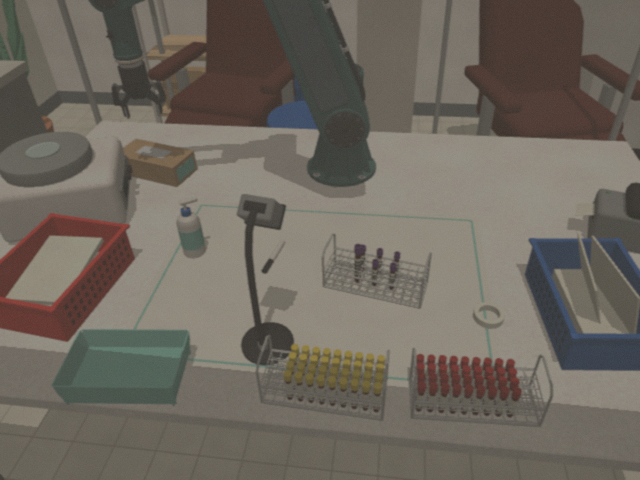

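View pics/top0.png

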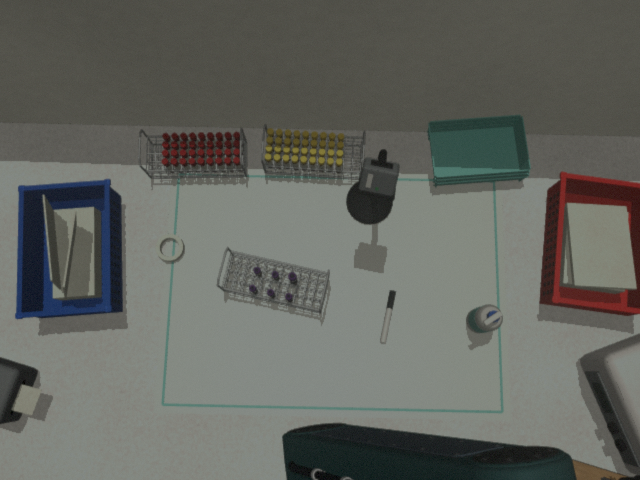

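The scene view shows the rack with purple caps, the tallest near (360,250), and the scanner head at (262,210). In the top view the six caps are at (253–293, 270–297) and the scanner foot is at (369,201). I'll enlarge both rack and scanner areas.

```bash
python3 - <<'E'
import cv2,numpy as np
a=cv2.imread("pics/scene0.png");b=cv2.imread("pics/top0.png")
f=lambda i,x,y,w,h,s:cv2.convertScaleAbs(cv2.resize(i[y:y+h,x:x+w],None,fx=s,fy=s,interpolation=cv2.INTER_CUBIC),alpha=1.6)
A=np.vstack([f(a,315,230,130,75,4),f(b,212,240,130,75,4)])
cv2.imwrite("pics/c1.png",A)
B=np.hstack([f(a,225,185,80,100,4.8),f(b,335,140,80,100,4.8)])
cv2.imwrite("pics/c2.png",B);print(A.shape,B.shape)
E
```

```text
(600, 520, 3) (480, 768, 3)
```

View pics/c1.png

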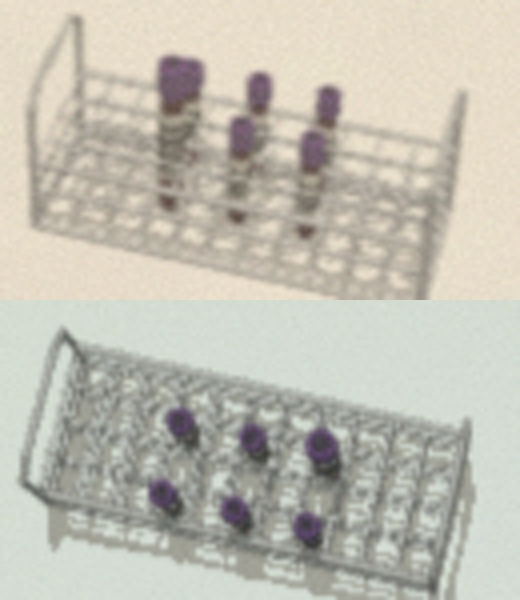

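View pics/c2.png

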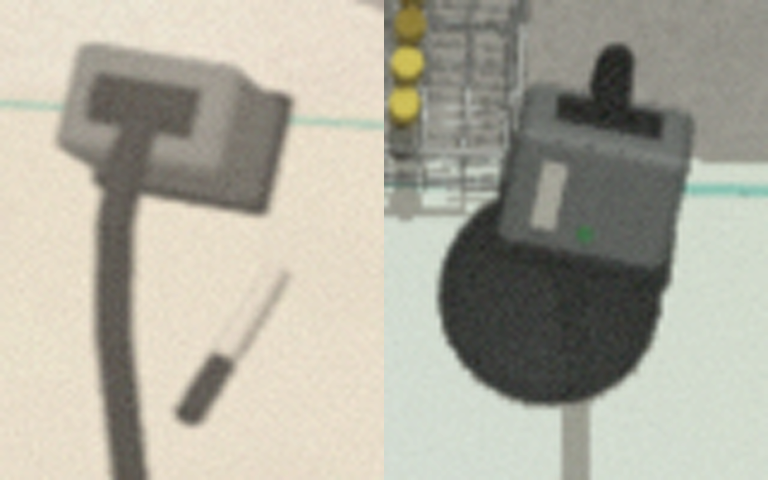

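The crops show the tall tube at the front-left in the scene view, with its cap near crop (175,78). In the top view it is the upper-right cap, near crop (321,448). The scanner foot and head-face corners also show clearly. Next I'll fit the rack and scanner poses.

```bash
cat > h.py <<'E'
from cell import bot
import cv2,numpy as np
from scipy.optimize import least_squares
C={n:bot.camera_model(n) for n in("scene","top")}
def P(n,X):
    m=C[n];return cv2.projectPoints(np.asarray(X,float).reshape(-1,1,3),np.array(m["rvec"]),np.array(m["tvec"]),np.array(m["intrinsics"]),None)[0].reshape(-1,2)
def rz(a): c,s=np.cos(a),np.sin(a);return np.array([[c,-s,0],[s,c,0],[0,0,1]])
def headpts(p,L):  # scanner x,y,yaw,tilt ; L in head axes from hinge
    t=p[3];Ry=np.array([[np.cos(t),0,-np.sin(t)],[0,1,0],[np.sin(t),0,np.cos(t)]])
    # -x of head -> (-cos t,0,-sin t); z -> (-sin t,0,cos t)
    h=np.array([-.03,0,.36])+np.asarray(L)@Ry.T
    return h@rz(p[2]).T+[p[0],p[1],0]
E
cat > fit.py <<'E'
from h import *
b=cv2.imread("pics/top0.png").astype(int);a=cv2.imread("pics/scene0.png").astype(int)
def blobs(im,x,y,w,h):
    s=im[y:y+h,x:x+w]; m=((s[:,:,0]-s[:,:,1]>12)&(s[:,:,2]-s[:,:,1]>-3)).astype(np.uint8)
    n,_,st,ce=cv2.connectedComponentsWithStats(m)
    return [(ce[i]+[x,y],st[i][4]) for i in range(1,n) if st[i][4]>8]
bt=blobs(b,212,240,130,75);bs=blobs(a,315,230,130,75)
print([(c.round(1).tolist(),int(k)) for c,k in bt]);print([(c.round(1).tolist(),int(k)) for c,k in bs])
T=[(x,y) for x in(-.033,.011) for y in(-.044,0,.044)]
def pts(p,tall):
    return np.array([[*(rz(p[2])@[x,y,0]+[p[0],p[1],0])[:2],.117 if i==tall else .083] for i,(x,y) in enumerate(T)])
from scipy.spatial.distance import cdist
for flip,tall in((0,3),(1,2)):
    def f(p):
        q=pts(p,tall);u=P("top",q);v=P("scene",q)
        D=cdist(u,[c for c,_ in bt]);r=[u[i]-bt[D[i].argmin()][0] for i in range(6)]
        for c,k in bs:
            if k<70: D=np.linalg.norm(v-c,axis=1);r.append(v[D.argmin()]-c)
        return np.ravel(r)
    best=min((least_squares(f,[.5+dx,.1+dy,(np.pi if flip else 0)+w],loss="soft_l1") for dx in(0,.05,.1) for dy in(0,.05,.1) for w in(-.2,.0)),key=lambda s:s.cost)
    p=best.x;print("rack",flip,p,best.cost);print(np.abs(f(p)).round(1));print(pts(p,tall)[tall])
    loop=[(rz(p[2])@[x,y,0]+[p[0],p[1],z]) for y in(-.123,.123) for x in(-.046,0,.046) for z in (0,.115)]
    print(P("top",loop).round(0).tolist());print(P("scene",loop).round(0).tolist())
# scanner
foot=np.array([[335+(550-384)/4.8,140+295/4.8]])
tc=np.array([[500-384,240],[665-384,268]])/4.8+[335,140]
sc=np.array([[290,95],[265,212],[95,182]])/4.8+[225,185]
def g(p):
    F=headpts(p,[[-.056,.039,.026],[-.056,-.039,.026],[-.056,.039,-.026],[-.056,-.039,-.026]])
    return np.ravel(np.vstack([P("top",[[p[0],p[1],.012]])-foot,P("top",F[:2])-tc,P("scene",F[[0,2,3]])-sc]))
s=least_squares(g,[.75,-.05,-.2,.78],loss="soft_l1");p=s.x
print("scanner",p,s.cost,g(p).round(1));W=headpts(p,[[-.056,0,0],[-.156,0,0]]);print("window,target",W)
for d in(-.12,.12):
  for k in (2,3):
    q=p.copy();q[k]+=d;print(k,d,np.square(g(q)).sum(),np.square(g(p)).sum())
E
python3 fit.py
```

```text
[([256.6, 269.8], 21), ([274.7, 273.8], 18), ([291.8, 276.0], 27), ([252.0, 287.7], 21), ([270.0, 292.1], 18), ([288.5, 296.4], 23)]
[([358.3, 246.9], 10)]
rack 0 [ 0.56053611  0.14566418 -0.21348297] 0.7851035073714492
[0.4 0.1 0.  0.  0.1 0.  0.1 0.3 0.1 0.3 0.1 0.1 0.3 1.2]
[0.56196433 0.10033251 0.117     ]
[[319.0, 312.0], [319.0, 308.0], [324.0, 295.0], [324.0, 289.0], [328.0, 277.0], [328.0, 270.0], [224.0, 290.0], [216.0, 284.0], [229.0, 272.0], [221.0, 264.0], [233.0, 255.0], [227.0, 246.0]]
[[335.0, 263.0], [335.0, 229.0], [330.0, 274.0], [329.0, 240.0], [324.0, 286.0], [322.0, 251.0], [427.0, 283.0], [431.0, 248.0], [423.0, 295.0], [428.0, 260.0], [419.0, 308.0], [424.0, 273.0]]
rack 1 [0.53903553 0.15032521 2.92810968] 0.7851035073714523
[0.1 0.1 0.1 0.3 0.1 0.3 0.1 0.  0.  0.  0.4 0.1 0.3 1.2]
[0.56196433 0.10033251 0.117     ]
[[231.0, 263.0], [224.0, 255.0], [226.0, 280.0], [219.0, 274.0], [222.0, 298.0], [214.0, 293.0], [326.0, 285.0], [326.0, 279.0], [322.0, 303.0], [322.0, 298.0], [317.0, 321.0], [317.0, 317.0]]
[[421.0, 302.0], [425.0, 267.0], [425.0, 289.0], [429.0, 254.0], [428.0, 277.0], [433.0, 243.0], [326.0, 280.0], [325.0, 246.0], [332.0, 268.0], [332.0, 234.0], [338.0, 258.0], [337.0, 224.0]]
scanner [ 0.78747168 -0.08802536 -0.17334854  0.75684552] 7.9234176117530755 [ 0.2 -4.7 -3.2  0.1  0.7  1.5  0.1 -0.9  0.2  0.5 -0.7  0.3]
window,target [[ 0.71781915 -0.07582878  0.32154863]
 [ 0.64620818 -0.06328927  0.25288548]]
2 -0.12 164.08361864446366 36.6111018629185
3 -0.12 72.92575089621319 36.6111018629185
2 0.12 128.00005222121513 36.6111018629185
3 0.12 68.97985928355548 36.6111018629185
```

```bash
cat >> fit.py <<'E'
print("=====")
def g2(p):
    r=g(p);r[:2]*=5;return r
s=least_squares(g2,[.75,-.05,-.2,.78],loss="soft_l1");p=s.x
print("scanner",p,s.cost,g(p).round(1));print(headpts(p,[[-.056,0,0],[-.156,0,0]]))
for n in("top","scene"):
    d=bot.look_for(n,"scanner_head")[:2];print(n,d)
ims=[]
for n,(x,y) in(("scene",(225,185)),("top",(335,140))):
    i=cv2.imread(f"pics/{n}0.png")[y:y+100,x:x+80];i=cv2.convertScaleAbs(cv2.resize(i,None,fx=4.8,fy=4.8,interpolation=cv2.INTER_CUBIC),alpha=1.6)
    for X,c in((-.056,(0,0,255)),(0,(0,255,0))):
        F=headpts(p,[[X,.039,.026],[X,-.039,.026],[X,-.039,-.026],[X,.039,-.026]])
        cv2.polylines(i,[((P(n,F)-[x,y])*4.8).astype(int)],True,c,1)
    th=np.linspace(0,6.28,40);cv2.polylines(i,[((P(n,np.c_[p[0]+.06*np.cos(th),p[1]+.06*np.sin(th),0*th+.006])-[x,y])*4.8).astype(int)],True,(255,0,0),1)
    N=(P(n,[rz(p[2])@[.026,0,z]+[p[0],p[1],0] for z in(0.01,.33)])-[x,y])*4.8
    cv2.line(i,*[tuple(map(int,k)) for k in N],(255,0,255),1)
    ims.append(i)
cv2.imwrite("pics/c3.png",np.hstack(ims))
E
python3 fit.py | sed -n '/=====/,$p'
```

```text
=====
scanner [ 0.77522976 -0.0876983  -0.16649559  0.90396937] 13.754502577776321 [ 0.  -0.1 -3.1  5.6  0.7  6.8  0.9 -0.2  0.   0.3 -0.8  0.3]
[[ 0.7114878  -0.07698638  0.31599586]
 [ 0.65049351 -0.06673621  0.23741705]]
top [{'box': [357.7, 155.5, 396.3, 199.2], 'score': 0.78}]
scene []
```

View pics/c3.png

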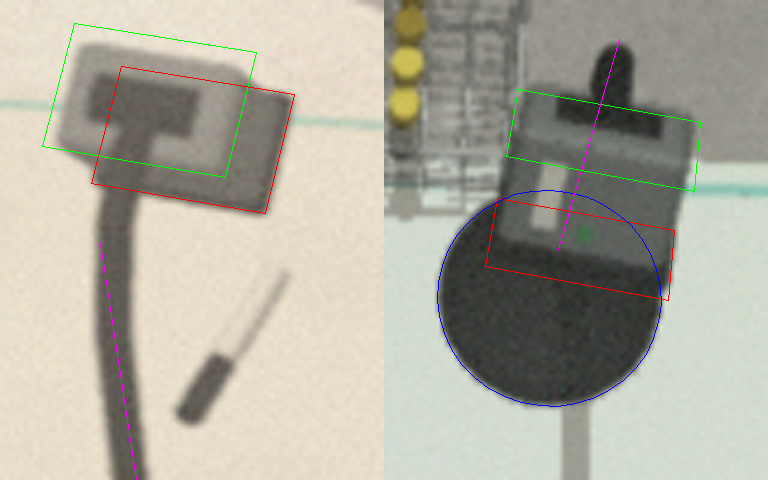

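The overlay shows the grey shell ending before a black front bezel, visible as a dark bump at crop (670,290) outside the foot circle. I'll stretch the contrast there.

```bash
python3 - <<'E'
import cv2,numpy as np
from cell import bot
a=lambda n:np.mean([bot.get_image(n).astype(float) for _ in range(4)],0)[:,:,::-1]
T,S=a("top"),a("scene");np.savez("avg.npz",T=T,S=S)
f=lambda i,x,y,w,h,s,g:np.clip(cv2.resize(i[y:y+h,x:x+w],None,fx=s,fy=s,interpolation=cv2.INTER_CUBIC)*g,0,255)
cv2.imwrite("pics/c4.png",np.hstack([f(S,230,190,60,50,6.6,2.5),f(T,345,160,60,50,6.6,4)]))
E
```

```text
[ WARN:0@13.575] global loadsave.cpp:1063 imwrite_ Unsupported depth image for selected encoder is fallbacked to CV_8U.
```

View pics/c4.png

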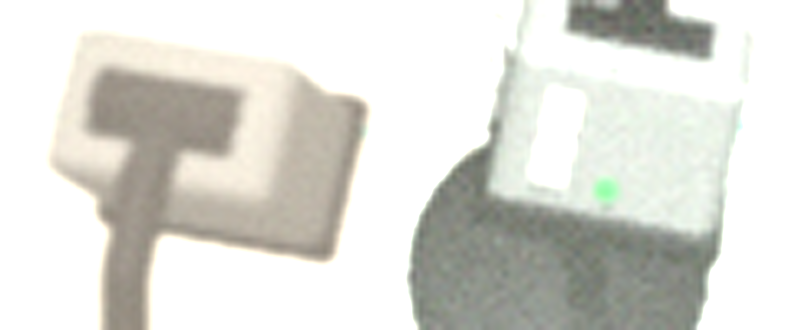

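```bash
cat > fit2.py <<'E'
from h import *
foot=np.array([[369.6,201.5]])
tc=np.array([[357.2,191.5],[394,199.5],[359.7,179.5]])
sc=np.array([[370,97],[332,264],[98,217]])/6.6+[230,190]
def g(p,h=1):
    F=headpts(p,[[-.056,.039*h,.026],[-.056,-.039*h,.026],[-.056,.039*h,-.026],[-.056,-.039*h,-.026]])
    return np.ravel(np.vstack([2*(P("top",[[p[0],p[1],.012]])-foot),P("top",F[:3])-tc,P("scene",F[[0,2,3]])-sc]))
for kw in({},{"loss":"soft_l1"}):
  for k,w in ((1,None),(0,None)):
    f=(lambda p:g(p)) if k else (lambda p:g(p)[2:])
    s=least_squares(f,[.75,-.05,-.2,.78],**kw);p=s.x
    print("foot" if k else "nofoot",p.round(4),s.cost.round(2),g(p).round(1));print(headpts(p,[[-.056,0,0],[-.156,0,0]]).round(4).tolist())
for t in(.7,.75,.8,.85,.9):
    s=least_squares(lambda q:g([*q,t]),[.77,-.08,-.17]);print(t,s.x,s.cost)
E
python3 fit2.py
```

```text
foot [ 0.7782 -0.0888 -0.1867  0.8813] 10.42 [ 0.9 -2.5 -1.3  2.3 -0.2  2.  -1.   0.6  0.1  0.4 -0.4  0.1 -0.9  0.5]
[[0.7137, -0.0766, 0.3168], [0.6512, -0.0648, 0.2396]]
nofoot [ 0.7829 -0.0901 -0.1978  0.8067] 1.86 [ 1.9 -6.  -1.1  0.   0.1  0.2 -0.9 -0.  -0.4 -0.3 -0.6 -0.1 -1.  -0. ]
[[0.7155, -0.0766, 0.3196], [0.6477, -0.063, 0.2474]]
foot [ 0.7801 -0.0884 -0.1814  0.854 ] 6.43 [ 0.6 -4.  -1.3  1.6 -0.1  1.2 -1.2  0.5  0.   0.1 -0.2 -0.  -0.8  0.5]
[[0.7144, -0.0764, 0.3178], [0.6498, -0.0645, 0.2424]]
nofoot [ 0.7829 -0.0899 -0.1971  0.8077] 1.56 [ 1.8 -6.  -1.2  0.   0.   0.1 -1.  -0.1 -0.3 -0.3 -0.5 -0.1 -0.9  0. ]
[[0.7156, -0.0765, 0.3195], [0.6478, -0.0629, 0.2473]]
0.7 [ 0.78232199 -0.09087279 -0.2160895 ] 38.11570612240857
0.75 [ 0.78125691 -0.09031324 -0.20833718] 24.586728550570513
0.8 [ 0.78013495 -0.08973628 -0.20031639] 15.712364537490023
0.85 [ 0.77895955 -0.08914421 -0.19200704] 11.18144355782555
0.9 [ 0.77773433 -0.08853953 -0.18338942] 10.682979520076348
```

Request:
send_rows(moves=[[1,0,0,0,-0.137],[1,0,0,0,-0.137],[1,0,0,0,-0.137],[1,0,0,0,-0.137],[1,0,0,0,-0.137],[1,0,0,0,-0.137],[1,0,0,0,-0.137],[1,0,0,0,-0.137]])

```text
t: 2.3
tcp_pos: [0.157, -0.5791, 0.4047]
tcp_rot: [[0.203, 0.979, -0.0], [0.979, -0.203, 0.0], [0.0, -0.0, -1.0]]
ft_force: [-0.8, -0.1, -0.2]
gripper_width: 0.0853
grip_force: 0.0
```

Request:
send_rows(moves=[[1,46,15.5,0,0],[1,46,15.5,0,0],[1,46,15.5,0,0],[1,46,15.5,0,0],[1,46,15.5,0,0],[1,46,15.5,0,0],[1,46,15.5,0,0],[1,46,15.5,0,0]])

```text
t: 3.1
tcp_pos: [0.3556, -0.2433, 0.405]
tcp_rot: [[0.209, 0.978, 0.001], [0.978, -0.209, -0.001], [-0.0, 0.001, -1.0]]
ft_force: [0.7, -0.4, 1.2]
gripper_width: 0.0852
grip_force: 0.0
```

Request:
send_rows(moves=[[1,46,15.5,0,0],[1,46,15.5,0,0],[1,46,15.5,0,0],[1,46,15.5,0,0],[1,46,15.5,0,0],[1,46,15.5,0,0],[1,0,0,0,0],[1,0,0,0,0]])

```text
t: 3.9
tcp_pos: [0.5036, 0.0065, 0.4046]
tcp_rot: [[0.205, 0.979, -0.001], [0.979, -0.205, -0.0], [-0.0, -0.0, -1.0]]
ft_force: [-0.8, -0.5, 0.5]
gripper_width: 0.086
grip_force: 0.0
```

```bash
python3 - <<'E'
from h import *
X=np.array([[.562,.1003,z] for z in(.01,.058,.117,.128)])
print("scene",(P("scene",X)).round(1).tolist(),"crop",((P("scene",X)-[315,230])*4).round().tolist())
print("top",P("top",X).round(1).tolist(),((P("top",X)-[212,240])*4+[0,300]).round().tolist())
for th in("tall_tube","label_middle"):
  print([bot.pinpoint(n,th)[:2] for n in("scene",)])
D=np.load("avg.npz")
f=lambda i,x,y,w,h,s:np.clip(cv2.resize(i[y:y+h,x:x+w],None,fx=s,fy=s,interpolation=cv2.INTER_CUBIC)*2,0,255).astype(np.uint8)
A=f(D["S"],345,235,40,50,10);B=f(D["T"],272,260,40,50,10)
for i,n,o in((A,"scene",(345,235)),(B,"top",(272,260))):
    for q in P(n,X): cv2.circle(i,tuple(((q-o+.5)*10).astype(int)),3,(0,255,0),-1)
cv2.imwrite("pics/c5.png",np.hstack([A,B]))
E
```

```text
scene [[357.4, 280.4], [357.6, 266.3], [358.0, 248.1], [358.0, 244.6]] crop [[169.0, 201.0], [170.0, 145.0], [172.0, 72.0], [172.0, 58.0]]
top [[293.8, 282.5], [293.0, 279.8], [291.9, 276.3], [291.7, 275.6]] [[327.0, 470.0], [324.0, 459.0], [320.0, 445.0], [319.0, 442.0]]
[[]]
[[]]
```

View pics/c5.png

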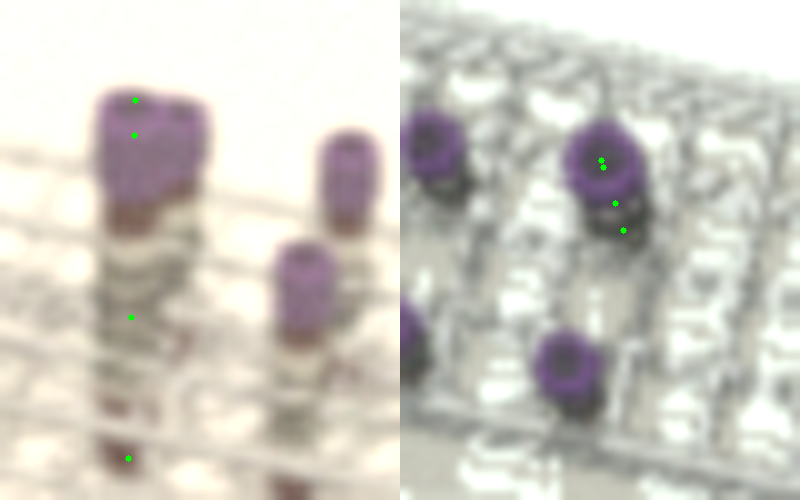

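The projected points sit on the tube in both views: cap top at (358,245) in the scene view and (292,276) in the top view. I'll go over it and down.

Request:
send_rows(moves=[[1,26,9.5,0,0],[1,26,9.5,0,0],[1,26,9.5,0,0],[1,26,9.5,0,0],[1,0,0,0,0],[1,0,0,30,0],[1,0,0,30,0],[1,0,0,0,0],[1,0,0,0,0]])

```text
t: 4.9
tcp_pos: [0.5619, 0.0979, 0.3449]
tcp_rot: [[0.21, 0.978, -0.002], [0.978, -0.21, -0.0], [-0.001, -0.002, -1.0]]
ft_force: [0.1, 0.1, 0.1]
gripper_width: 0.0854
grip_force: 0.0
```

Request:
send_rows(moves=[[1,2.3,-0.4,0,0],[1,0,0,25,0],[1,0,0,25,0],[1,0,0,15,0],[1,0,0,8,0],[1,0,0,0,0],[1,0,0,0,0]])

```text
t: 5.6
tcp_pos: [0.5631, 0.1017, 0.2729]
tcp_rot: [[0.209, 0.978, 0.002], [0.978, -0.209, 0.0], [0.001, 0.002, -1.0]]
ft_force: [0.1, -0.0, -0.2]
gripper_width: 0.0855
grip_force: 0.0
```

Request:
send_rows(moves=[[0.5,0,0,0,0],[0.35,0,0,0,0],[0.25,0,0,0,0],[0.1,0,0,0,0],[0,0,0,0,0],[0,0,0,0,0],[0,0,0,0,0],[0,0,0,0,0]], newtons=30)

```text
t: 6.4
tcp_pos: [0.5625, 0.1017, 0.272]
tcp_rot: [[0.208, 0.978, 0.0], [0.978, -0.208, 0.0], [0.0, 0.0, -1.0]]
ft_force: [-0.4, 0.5, 4.4]
gripper_width: 0.0173
grip_force: 29.3
```

Request:
send_rows(moves=[[0,0,0,-8,0],[0,0,0,-15,0],[0,0,0,-20,0],[0,0,0,-20,0],[0,0,0,-20,0],[0,0,0,-20,0],[0,0,0,-20,0],[0,0,0,-12,0],[0,0,0,0,0],[0,0,0,0,0]])

```text
t: 7.4
tcp_pos: [0.5622, 0.1016, 0.4063]
tcp_rot: [[0.209, 0.978, -0.0], [0.978, -0.209, 0.0], [0.0, -0.0, -1.0]]
ft_force: [-0.4, 0.9, -1.1]
gripper_width: 0.0177
grip_force: 29.4
```

```bash
cat > see.py <<'E'
import sys
from h import *
tag,dx=sys.argv[1],.056
o=bot.get_obs();G=o["tcp_pos"]+o["tcp_rot"]@[0,0,bot.grip_point_offset]
ims=[]
for n in("scene","top"):
    i=bot.get_image(n)[:,:,::-1];c=P(n,G)[0];x,y=[int(v) for v in c-[33,40]];x=np.clip(x,0,560);y=np.clip(y,0,380)
    v=cv2.convertScaleAbs(cv2.resize(i[y:y+80,x:x+66],None,fx=6,fy=6,interpolation=cv2.INTER_CUBIC),alpha=2)
    cv2.circle(v,tuple(((c-[x,y]+.5)*6).astype(int)),3,(0,255,0),-1);ims.append(v);print(n,"origin",x,y)
cv2.imwrite(f"pics/{tag}.png",np.hstack(ims));print(G,o["gripper_width"],o["grip_force"],o["t"])
E
python3 see.py d1
```

```text
scene origin 326 162
top origin 255 226
[0.56214806 0.10164205 0.25164083] 0.01765216697543097 29.3770632147789 7.4
```

View pics/d1.png

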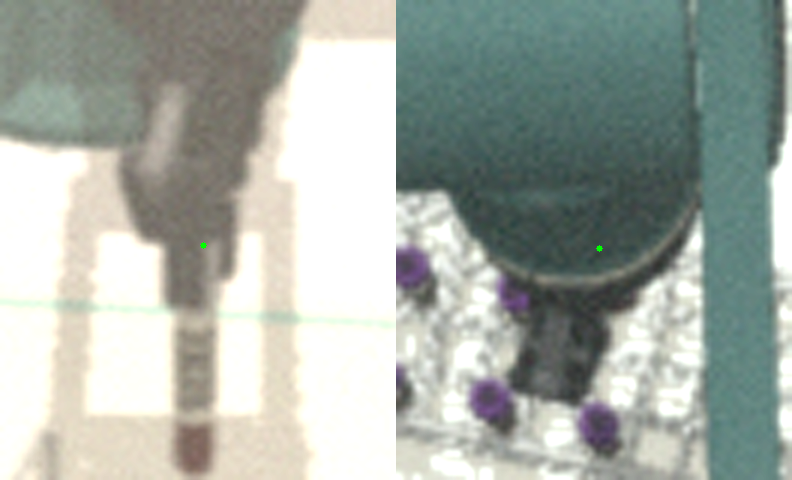

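Request:
send_rows(moves=[[0,-20,0,0,0],[0,-30,0,0,0],[0,-30,0,0,0],[0,-20,0,0,0],[0,-5,0,0,0],[0,0,0,0,0],[0,0,0,25,0],[0,0,0,30,0],[0,0,0,25,0],[0,0,0,8,0],[0,0,0,0,0],[0,0,0,0,0]])

```text
t: 8.7
tcp_pos: [0.5412, -0.0006, 0.3195]
tcp_rot: [[0.208, 0.978, 0.001], [0.978, -0.208, 0.0], [0.0, 0.001, -1.0]]
ft_force: [1.2, 0.3, 0.7]
gripper_width: 0.0173
grip_force: 29.4
```

```bash
cat > rc.py <<'E'
from h import *
o=bot.get_obs();G=o["tcp_pos"]+o["tcp_rot"]@[0,0,bot.grip_point_offset]
q=rz(-.2135).T@(G-[.5605,.1457,0]);print("G rack",q.round(4),"foot px",P("scene",G-[0,0,.107]).round(1),P("scene",G).round(1),o["t"])
E
python3 rc.py; python3 - <<'E'
import sys;sys.path.insert(0,'.')
from h import *
print(P("scene",[.5621,.1016,.1446]))
for n in("scene",): print([ (d["at"],d["score"]) for d in bot.pinpoint(n,"tall_tube")+bot.pinpoint(n,"label_middle")])
E
```

```text
G rack [ 0.0123 -0.147   0.1648] foot px [[318.6 258.2]] [[317.2 224.7]] 8.7
[[358.6723166  239.27101172]]
[]
```

Request:
send_rows(moves=[[0,7,0,0,0],[0,7,0,0,0],[0,4.4,0,-0.4,0],[0,4.4,0,-0.4,0],[0,4.5,0,0.4,0],[0,4.4,0,0.4,0],[0,4.3,0,1,0],[0,4.3,0,1.1,0],[0,4.1,0,1.8,0],[0,4,0,1.9,0],[0,0,0,0,0]])

```text
t: 9.9
tcp_pos: [0.5509, 0.047, 0.3127]
tcp_rot: [[0.208, 0.978, 0.0], [0.978, -0.208, 0.001], [0.001, 0.0, -1.0]]
ft_force: [0.8, -2.1, 4.1]
gripper_width: 0.0171
grip_force: 29.9
```

```bash
python3 rc.py; python3 see.py d2
```

```text
G rack [ 0.0115 -0.0983  0.158 ] foot px [[336.9 263.9]] [[336.5 230.6]] 9.9
scene origin 303 190
top origin 281 238
[0.55092826 0.0471664  0.15804847] 0.01709382551783142 29.877721667289734 9.9
```

View pics/d2.png

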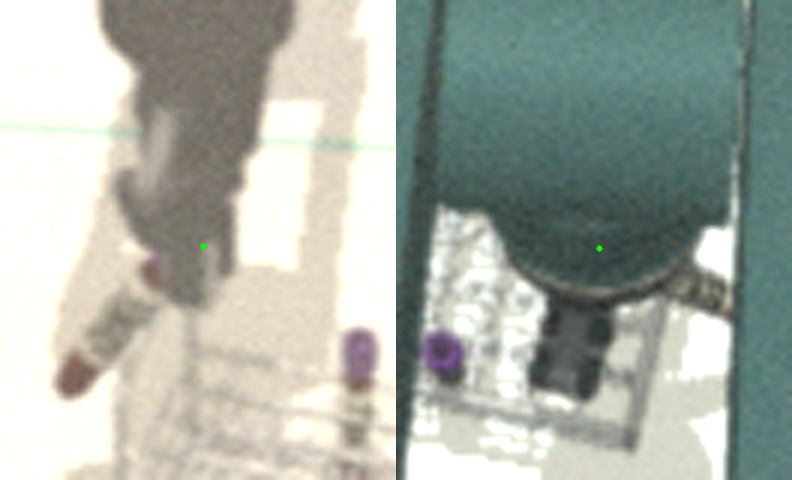

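The scene view shows the tube tipped about 40–45° over the loop bar, with its foot at crop (72,378) and held firmly. I'll carry on to horizontal.

Request:
send_rows(moves=[[0,3.7,0,2.5,0],[0,3.6,0,2.5,0],[0,3.2,0,3.1,0],[0,3.2,0,3.1,0],[0,2.6,0,3.6,0],[0,2.5,0,3.6,0],[0,2,0,4,0],[0,1.9,0,4,0],[0,1.2,0,4.2,0],[0,1.2,0,4.3,0],[0,0,0,0,0]])

```text
t: 11.1
tcp_pos: [0.5558, 0.071, 0.2774]
tcp_rot: [[0.208, 0.978, -0.001], [0.978, -0.208, 0.0], [-0.0, -0.001, -1.0]]
ft_force: [0.0, -0.8, 3.7]
gripper_width: 0.0171
grip_force: 31.4
```

```bash
python3 rc.py; python3 see.py d3
```

```text
G rack [ 0.0111 -0.074   0.1227] foot px [[346.1 276.2]] [[346.2 243.8]] 11.1
scene origin 313 203
top origin 271 238
[0.55564703 0.07104033 0.12268362] 0.017105278396870875 31.362199187278748 11.1
```

View pics/d3.png

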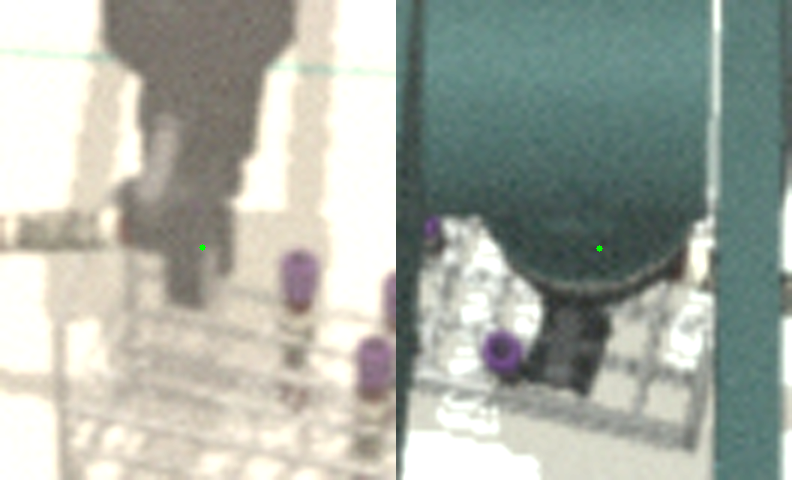

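The scene view shows the tube lying roughly level, its label at crop (0–110, 230) with the cap between the pads. I'll lift clear and measure its tilt numerically.

Request:
send_rows(moves=[[0,0,0,-8,0],[0,0,0,-20,0],[0,0,0,-30,0],[0,0,0,-30,0],[0,0,0,-20,0],[0,0,0,-10,0],[0,0,0,0,0],[0,0,0,0,0]], newtons=40)

```text
t: 12.0
tcp_pos: [0.5554, 0.0708, 0.3952]
tcp_rot: [[0.209, 0.978, -0.001], [0.978, -0.209, 0.0], [-0.0, -0.001, -1.0]]
ft_force: [0.2, -0.4, -0.4]
gripper_width: 0.0169
grip_force: 39.0
```

```bash
cat > tilt.py <<'E'
from h import *
o=bot.get_obs();R=o["tcp_rot"];G=o["tcp_pos"]+R@[0,0,bot.grip_point_offset]
print("G",G.round(4),"xaxis",R[:,0].round(3),o["t"],o["gripper_width"])
for n in("scene","top"):
    for th in("tall_tube","label_middle"):
        s=bot.silhouettes(n,th)
        print(n,th,[(d["box"],round(d["score"],2),int(d["region"].sum())) for d in s[:2]],[(d["at"],round(d["score"],2)) for d in bot.pinpoint(n,th)[:2]])
    for e in(-.1,0,.1):
        a=-R[:,0]*np.cos(e)+np.array([0,0,np.sin(e)])
        print("tilt",e,P(n,[G+a*d for d in(.02,.051,.107)]).round(1).tolist())
    np.save(f"im_{n}.npy",bot.get_image(n))
E
python3 tilt.py
```

```text
G [0.5551 0.0708 0.2405] xaxis [ 0.209  0.978 -0.   ] 12.0 0.016911339715182553
scene tall_tube [] []
scene label_middle [] []
tilt -0.1 [[337.9, 203.2], [325.3, 202.0], [303.1, 199.8]]
tilt 0 [[337.9, 202.5], [325.2, 200.1], [302.6, 196.0]]
tilt 0.1 [[337.9, 201.8], [325.2, 198.3], [302.6, 192.3]]
top tall_tube [([318.6, 279.4, 350.5, 296.3], 0.65, 136)] [([348.1, 291.0], 0.48)]
top label_middle [([318.1, 277.2, 352.3, 293.9], 0.65, 142)] [([329.4, 283.3], 0.7)]
tilt -0.1 [[312.1, 273.6], [326.3, 277.1], [351.7, 283.4]]
tilt 0 [[312.2, 273.5], [326.4, 276.8], [352.2, 282.8]]
tilt 0.1 [[312.1, 273.3], [326.3, 276.4], [352.2, 282.0]]
```

```bash
python3 - <<'E'
import numpy as np
D=np.load("avg.npz")
for n,k,(x0,x1,y0,y1) in(("scene","S",(292,345,182,216)),("top","T",(300,362,264,304))):
    d=np.abs(np.load(f"im_{n}.npy")[:,:,::-1].astype(float)-D[k]).sum(2)[y0:y1,x0:x1]
    print(n,"rows",y0,"cols",x0)
    for r in range(0,y1-y0): print(y0+r,''.join(" .:+*#"[min(5,int(v//25))] for v in d[r]))
E
```

```text
scene rows 182 cols 292
182  .:++++++++++++++++*++++:::..         .. .    .::. ..
183    .:+++++++++++++++++++*+++::.          .    :::. . 
184      .:++++++++++++++++++++++*::..           .:::. . 
185        .:::++++++++++++++++++++++++::..      .:::.  .
186           .::+++++++++++++++++++++++++::::     .  .::
187             .:+++++++++++++++++++++++++++:. ....:**##
188               .::+++++++++++++++++++++++:.. :::+**###
189                 .::++++++++++++++++++++. :::::++**###
190                    .++++++++++*++++++++ +**+::++*####
191                     .:::+++++++++++++++ +#*++:++##*##
192                         .:++++++++++++: *##*+++**####
193                          .::++++++++++..*#*****######
194                            ..:++++++++..*###**#######
195                               .:++++++..*###*########
196                                 .:::+:. :*###*#######
197                                    ... .:############
198                                    ...:+#############
199                               :+*++**::*#############
200                        ...++
[... 2897 characters left out ...]
##### ........................
294 ### .  ..... . .......  :*##*######## ........................
295 ##*   .....  :   .....  :##**######## ........................
296 #*       ... . ...... ..+############ ........................
297 +.     ..   .   ..    :.+############ ........................
298        .+...:..   ..  :.############# ........................
299 ..      ::..:.:      .: ############# ........................
300 ..     . ..::  ...   :: ############# ........................
301 ...  ... :+..  .::.  :..############# ........................
302 ..  . . .++: .   ..  : .############# ........................
303 .   ...   :+   ::+:  . .############# ........................
```

```bash
cat > ax.py <<'E'
from h import *
def fit(cs,ct,fs,ft,G,X):
    # cs,ct: centreline px in scene/top ; fs,ft: foot-end columns
    def ln(n,e,h,L,pts,col,k):
        a=-X*np.cos(e)+np.array([0,0,np.sin(e)]);O=G+[0,0,h]+np.cross(X,[0,0,1])*k
        q=P(n,[O+a*.02,O+a*.1]);s=(q[1]-q[0])/np.linalg.norm(q[1]-q[0]);r=(np.array(pts)-q[0])@[-s[1],s[0]]
        return [*r,P(n,[O+a*L])[0,0]-col]
    f=lambda p:np.array(ln("scene",*p[:3],cs,fs,p[3])+ln("top",*p[:3],ct,ft,p[3])+[p[3]*200])
    s=least_squares(f,[0,0,.107,0]);return s.x,f(s.x)
E
python3 - <<'E'
import sys;sys.path.insert(0,'.')
from ax import *
o=bot.get_obs();R=o["tcp_rot"];G=o["tcp_pos"]+R@[0,0,.1547]
p,r=fit([[303,205.2],[307,205],[312,204.5],[318,203.6],[325,202.9],[331,202.4]],[[342,281],[345,281.7],[350,283]],300.7,354.6,G,R[:,0])
print(p,r.round(1))
E
```

```text
[-0.32168504  0.00951771  0.11945779  0.00097838] [ 0.1 -0.1 -0.1  0.1  0.1 -0.1 -0.1  0.1 -0.  -0.2 -0.1  0.2]
```

The fit agrees in both views: the foot end is still 0.32 rad low, and the tube is held near the top of the cap. I'll go back to the bar and press it further.

Request:
send_rows(moves=[[0,-8,0,0,0],[0,0,0,25,0],[0,0,0,30,0],[0,0,0,30,0],[0,0,0,20,0],[0,0,0,10,0],[0,0,0,4,0],[0,0,0,3,0],[0,0,0,3,0],[0,0,0,3,0],[0,0,0,3,0],[0,0,0,0,0]], newtons=30)

```text
t: 13.7
tcp_pos: [0.5551, 0.0631, 0.2667]
tcp_rot: [[0.208, 0.978, 0.003], [0.978, -0.208, -0.0], [0.001, 0.003, -1.0]]
ft_force: [-1.4, 0.6, 5.5]
gripper_width: 0.017
grip_force: 43.3
```

```bash
cat > cl.py <<'E'
from ax import *
import sys
D=np.load("avg.npz");o=bot.get_obs();R=o["tcp_rot"];G=o["tcp_pos"]+R@[0,0,.1547];X=R[:,0]
print("G",G.round(4),o["ft_force"].round(1),o["t"])
for n,k in(("scene","S"),("top","T")):
    q=P(n,[G-X*.035,G-X*.122]);x0,x1=sorted(q[:,0].astype(int));yc=int(q[:,1].mean())
    x0-=6;x1+=6;y0=yc-17;y1=yc+20
    d=np.abs(np.mean([bot.get_image(n)[:,:,::-1].astype(float) for _ in range(2)],0)-D[k]).sum(2)[y0:y1,x0:x1]
    print(n,"cols",x0)
    for r in range(y1-y0): print(y0+r,''.join(" .:+*#"[min(5,int(v//25))] for v in d[r]))
E
python3 cl.py
```

```text
G [0.5557 0.0631 0.112 ] [-1.4  0.6  5.5] 13.7
scene cols 290
223                                   .+++++..*##
224                                   .++++:.:*##
225                                  .:++++:..*##
226                                  .++++++..*##
227                                  .+++++:  +##
228                                  .+++++.  :##
229                                  .+++++.  .##
230                                 .:+++++:  .*#
231                                 .++++++:. .*#
232                                 .++++++:  .*#
233                                 .+++++:.  .**
234                                .:++++++.  ::.
235                                .+++++++:::+. 
236           .:+*+::...           .+++++++*##*: 
237          .*#########+..+*+++::.:**++++*####+.
238          +##########+ :*#**##**###*##*+*###+.
239          +##########:.:##*########+##:.:###*:
240          +##########+:+#####*####**#*. :####+
241          :##########*+##############+  .####+
242           .+#########*##############+  .####*
243               ..::++++*###########
[... 2085 characters left out ...]
#* ........
294  ::. . :  . ###########* .........     .........
295  :+: ..:  . ###########*........................
296    .. :: .. ###########+........................
297 ..    :. .. ###########+........................
298  ...  :  .. ###########+ .......................
299 .::. ::  . .###########+ .......................
300 :::..::  ..:###########+........................
301 ::..::. :: :###########+........................
302  .: .:  +: :###########+ .......................
303 :::  .  +: :############:.......................
304 ::::..  :: *############++::....................
305    :.  ::  #############+:+++:::.... ...........
306 .   .  ::  #############+++++++++:::............
```

```bash
python3 - <<'E'
from ax import *
o=bot.get_obs();R=o["tcp_rot"];G=o["tcp_pos"]+R@[0,0,.1547]
p,r=fit([[303,239.3],[307,239.5],[315,240.3],[320,240.8],[326,241.3]],[[345,288.3],[350,289.3]],298.7,356.8,G,R[:,0])
print(p,r.round(1),G)
E
```

```text
[-1.38389791e-01  1.29381413e-02  1.17780661e-01  5.87860424e-05] [-0.1  0.1  0.  -0.   0.  -0.1  0.1 -0.1 -0.1  0. ] [0.55571536 0.063058   0.11226759]
```

Tilt is −0.14 rad now, so about 6 mm more.

Request:
send_rows(moves=[[0,0,0,2,0],[0,0,0,2,0],[0,0,0,2.2,0],[0,0,0,0,0],[0,0,0,-3,0],[0,0,0,-10,0],[0,0,0,-25,0],[0,0,0,-30,0],[0,0,0,-35,0],[0,0,0,-20,0],[0,0,0,-8,0],[0,0,0,0,0]], newtons=40)

```text
t: 15.1
tcp_pos: [0.5545, 0.063, 0.3914]
tcp_rot: [[0.208, 0.978, 0.003], [0.978, -0.208, 0.0], [0.001, 0.003, -1.0]]
ft_force: [-0.4, -0.0, -1.1]
gripper_width: 0.0172
grip_force: 44.4
```

```bash
python3 cl.py
```

```text
G [0.5549 0.063  0.2367] [-0.4 -0.  -1.1] 15.1
scene cols 287
182       .:++++++++++++++++++++++::..         . ..
183         .:+++++++++++++++++++++++::.           
184           .:++++++++++++++++++++++++:...       
185             .:::+++++++++++++++++++++++:::..   
186                .:++++++++++++++++++++*+++++::  
187                  .:++++++++++++++++++++++++++ .
188                    .:++++++*+++++++++++++++++ :
189                      .::++++++++++++++++++::: :
190                         .:+++++++++++++++..::::
191                          .:::+++++++++++: **++:
192                              .:+++++++++.:*#*+:
193           .+###**+::..   ..    :::++++++ :##*++
194          .*##########*..:**++::.  .:::+: :###**
195          :###########*.:*##*#**+***:.    :####*
196          :###########+.:##**#***####*++  .*####
197          :###########*:+######**####**#: .*####
198          .*##########*+*######*#####*##:.:#####
199           :+##########*################+::#####
200             ..::+**##***################+*#####
201                       .::++***##########*#####
[... 2307 characters left out ...]
  .::  .........
288     ....    .############+............   ...........
289   . ...     .############+ .........................
290  .    . .   .############+ .........................
291           ...############+ .........................
292      . .   ..############+ .........................
293 ...    .  . .############+..........................
294 .... ..   . .############+ .........................
295 ......   .. .############+ .........................
296    ..    .. +############+ .........................
297 :.    :  .. +############+ .........................
298   :::.:  .. +############+ .........................
299 .::. ::  .. *############+ .........................
```

```bash
python3 - <<'E'
from ax import *
o=bot.get_obs();R=o["tcp_rot"];G=o["tcp_pos"]+R@[0,0,.1547]
p,r=fit([[299,196.2],[305,197],[316,197.9],[322,198.7]],[[346,281.1],[351,282.4],[356,283.2]],296.1,359,G,R[:,0])
print(p,r.round(1),G)
E
```

```text
[-0.08951083  0.01438516  0.114847    0.00094854] [ 0.  -0.1  0.1 -0.   0.4  0.1  0.2 -0.3  0.3  0.2] [0.55319474 0.06301775 0.23368943]
```

Request:
send_rows(moves=[[0,0,0,20,0],[0,0,0,35,0],[0,0,0,35,0],[0,0,0,22,0],[0,0,0,10,0],[0,0,0,5,0],[0,0,0,4,0],[0,0,0,2.5,0],[0,0,0,2,0],[0,0,0,0,0],[0,0,0,0,0]])

```text
t: 16.4
tcp_pos: [0.5552, 0.0632, 0.256]
tcp_rot: [[0.208, 0.978, 0.003], [0.978, -0.208, 0.0], [0.001, 0.003, -1.0]]
ft_force: [-1.3, 0.6, 5.1]
gripper_width: 0.017
grip_force: 39.4
```

Request:
send_rows(moves=[[0,0,0,-3,0],[0,0,0,-10,0],[0,0,0,-25,0],[0,0,0,-35,0],[0,0,0,-35,0],[0,0,0,-20,0],[0,0,0,-8,0],[0,0,0,0,0],[0,0,0,0,0],[0,0,0,0,0]])

```text
t: 17.4
tcp_pos: [0.5536, 0.063, 0.3888]
tcp_rot: [[0.209, 0.978, -0.003], [0.978, -0.209, 0.0], [-0.0, -0.003, -1.0]]
ft_force: [0.6, -0.3, -0.7]
gripper_width: 0.0173
grip_force: 39.1
```

```bash
python3 cl.py; python3 -c "
from cell import bot
for i in range(3): bot.get_image('top');print(bot.get_obs()['tcp_pos'])"
```

```text
G [0.5531 0.063  0.2341] [ 0.6 -0.3 -0.7] 17.4
scene cols 287
182       .:++++++++++++++++++++++::..            .
183         .:+++++++++++++++++++++++::..          
184           .:++++++++++++++++++++++++:...       
185             .::+++++++++++++++++++++++++::..   
186                .::+++++++++++++++++++++++++:: .
187                  .:++++++++++++++++++++++++++ .
188             .:...  .:++++++++++++++++++++++++ :
189            :#####++.  .:++++++++++++++++++++: :
190           :###########:  :::+++++++++++++:   .:
191           +###########*. ... .::::+++++++ :++++
192          .*###########+.:*##+:.   ..::++..*#*+:
193           +###########:.:#####*::..   .. +##*+:
194           :###########+:*######***++.   +*##**+
195             :*########**#######*###*:  ::+###**
196               ..:+##################*::: :*####
197                    ..::*###############*:.*####
198                         .:+*############+:#####
199                             ...:+*######**#####
200                                  ..:+*#########
201                                        .+*####
[... 2412 characters left out ...]
.........................
291           ...############+ .........................
292      . .   ..############+ .........................
293  ...        .############+ .........................
294 ......    . .############+ .........................
295 ......    . .############+ .........................
296   ...    .. +############+ .........................
297 :.    .   . *############+..........................
298   :::::  .. *############+ .........................
299 .::. :: ... *############+ .........................
300 :::. ::  .. #############+..........................
[0.5541039  0.06300848 0.3896196 ]
[0.55414207 0.06303035 0.38979017]
[0.55419486 0.06305459 0.38995834]
```

```bash
python3 - <<'E'
from ax import *
o=bot.get_obs();R=o["tcp_rot"];G=o["tcp_pos"]+R@[0,0,.1547]
p,r=fit([[300,191.9],[308,193.3],[314,194.9],[324,197.4]],[[346,281.1],[351,282.3],[356,283.1]],296.6,359,G,R[:,0])
print(p,r.round(1),G,R[:,0],o["t"])
tp=np.array([.6495,-.0645,.243]);Y=np.array([.189,.982,0]);e,h,L=p[:3]
a=-Y*np.cos(e)+np.array([0,0,np.sin(e)]);Gt=tp-a*(L-.056)-[0,0,h];d=Gt-G
print("Gt",Gt,"tool delta mm",(R.T@d*1000).round(1),"yaw turn",np.arctan2(R[1,0],R[0,0])-np.arctan2(Y[1],Y[0]))
E
```

```text
[ 0.05850096  0.00950531  0.11383424 -0.00127427] [-0.2  0.3  0.1 -0.1  0.2  0.1  0.2 -0.1  0.1 -0.3] [0.55409772 0.06307733 0.23525837] [2.08408701e-01 9.78041826e-01 1.29007106e-05] 17.75
Gt [ 0.66041197 -0.00780393  0.23011326] tool delta mm [-47.2 118.8   5.1] yaw turn -0.01980828896449216
```

Tilt is +0.06 rad, close enough to level. I'll take a small yaw trim and approach from the robot side, stopping short to check.

Request:
send_rows(moves=[[0,-12,0,3,0.01],[0,-20,10,4,0],[0,-15,20,4,0],[0,0,20,0,0],[0,0,20,0,0],[0,0,15,0,0],[0,0,5,0,0],[0,0,0,0,0],[0,0,0,0,0],[0,0,0,0,0]])

```text
t: 18.75
tcp_pos: [0.631, -0.0024, 0.3792]
tcp_rot: [[0.218, 0.976, -0.001], [0.976, -0.218, 0.0], [-0.0, -0.001, -1.0]]
ft_force: [-0.5, 0.2, -0.6]
gripper_width: 0.0172
grip_force: 39.1
```

```bash
python3 cl.py; python3 - <<'E'
from h import *
o=bot.get_obs();R=o["tcp_rot"];print((R.T@(np.array([.6562,-.0065,.2245])-o["tcp_pos"]-R@[0,0,.1547])*1000).round(1),R[:,0])
E
```

```text
G [ 0.6309 -0.0023  0.2245] [-0.5  0.2 -0.6] 18.75
scene cols 253
204                                            *####
205                                            +####
206                                            :####
207                                            .####
208                                             +###
209                                             :###
210                                             :+**
211                                            .+***
212                                            .*###
213                                ...     .:..+####
214                                .:+**+::*########
215                               .:+*###*##########
216                               .:*####+##########
217                               :+####*+##########
218                               +#####*+##########
219                              .*######*##########
220                              .+#################
221                                .:+*#############
222                                    ..:+#########
223                        
[... 2375 characters left out ...]
+. .................
256 ........... .. . *###**********+ ..................
257 ................ ####**********+ ..................
258 ................ ###*+********++ ..................
259 ............... .###******+****+ ..................
260 .......... .... .####*****+****: ..................
261 ............... :###*******+***: ..................
262 ..............  :###*****+*****:...................
263 ............... +###***********: ..................
264 ............... *###***********....................
265 ......... ...   *###**********+....................
266   ...........   ####**********+  ..................
[ 1.3 25.   0.3] [2.17964164e-01 9.75956770e-01 7.62246169e-05]
```

Request:
send_rows(moves=[[0,1,6,0,0],[0,0,6,0,0],[0,0,5,0,0],[0,0,4,0,0],[0,0,3,0,0],[0,0,1,0,0],[0,0,0,0,0],[0,0,0,0,0],[0,0,0,0,0],[0,0,0,0,0]])

```text
t: 19.95
tcp_pos: [0.6564, -0.0069, 0.3794]
tcp_rot: [[0.218, 0.976, -0.0], [0.976, -0.218, 0.0], [0.0, -0.0, -1.0]]
ft_force: [-0.3, -0.7, 0.8]
gripper_width: 0.0168
grip_force: 39.1
```

```bash
python3 cl.py | sed -n '1p;/top/,$p'; python3 - <<'E'
from h import *
o=bot.get_obs();R=o["tcp_rot"];G=o["tcp_pos"]+R@[0,0,.1547];X=R[:,0]
e,h,L=.0585,.0095,.1138;a=-X*np.cos(e)+np.array([0,0,np.sin(e)]);O=G+[0,0,h]
M=O+a*(L-.056);W=np.array([.7144,-.0764,.3178]);s=np.array([-.6555,.1261,-.7446])
v=M-W;print("label",M,"dist",v@s,"off",v-(v@s)*s,"square deg",np.degrees(np.arcsin(a@s)));print("foot,label px top",P("top",[O+a*L,M]),"scene",P("scene",[O+a*L,M]),o["gripper_width"],o["grip_force"],o["t"])
print([(d["at"],d["score"]) for d in bot.pinpoint("top","label_middle")+bot.pinpoint("top","scanner")])
E
```

```text
G [ 0.6564 -0.0069  0.2247] [-0.3 -0.7  0.8] 19.95
top cols 349
218 #####+     ..           .:++++++++: ...::::::::::::
219 ######+  ..:            :::++++++: ..:.::::::::::::
220 #######*..+.           .:+++++++: ..::::.::.:::::::
221 #########.             .:++++:. +#+.:.:::::.:::::::
222 ##########*            :+:::: ++##*.::::::.:::::.::
223 ##########+....        .:.. :*####*.:.:.:.:.::::.::
224 ########## .::......*##+::++*#####+.::::::.:::.::::
225 #########:....::...+###**+*+*#####:.:::::::.::::::.
226 #########++: ......*###***+**#####..:.:::::::::::::
227 ###########++:*:   ####*++++*#####...::::::::::::::
228 #######**##*++##+*.#####+**+*##### ..:::::::::.:.::
229 ######++###+:###+#+#####***+*##### .:::::::::::::::
230 #####*++###+.#####+####**+*+*#####.::::.:::::.:::::
231 #####***####:##*#:*#####*+++*#####...:::::::::::.::
232    ::+*##########.#####*+*++*#####. ....::::::::::.
233 .:... ..###*#####+#####*++*+*#######*+. ..:.:::::::
234 .:::....  ..###########***+**###########+ .:::::.::
235 ::::.:.:....  .########*+*++*#############..:.:::::
236 ::.::::::.::...   #####*
[... 723 characters left out ...]
##*++**+*+*++ ......:::::::::::.
250 ::.:.:.......... ####***+*++*++:......:::..::::..::
251 :::..:...........####+++++++++*:......:::::::::::::
252 .:::.............####*+*+*+++++:......:...:::.::.::
253 :.:.::..........:####**+*+**+++:......::.::::::::::
254 ::.:........... +####**++++++++:......:::::::::::::
label [ 0.6438759  -0.06324897  0.23756411] dist 0.10763053300490866 off [ 2.77162727e-05 -4.21184946e-04 -9.41933953e-05] square deg -1.348450079809583
foot,label px top [[391.84550256 237.84829505]
 [366.3499587  232.10136203]] scene [[258.03104619 218.96507613]
 [281.22396317 224.95034225]] 0.017152339424589467 39.10685956478119 20.15
[([362.8, 228.6], 0.53), ([368.5, 203.6], 0.9)]
```

The top-view pixels match the model: the foot is at (392,238). The label is about 108 mm from the window on the line of sight, about 1.3° off square, and there is no contact force. Handing in.

```bash
python3 -c "
from cell import bot
print(bot.hand_in())"
```

```text
the job is handed in; nothing more can be done
None
```

I handed the job in with the tall tube held still across the scanner's line of sight, the label middle about 10.8 cm from the window and roughly 1.3° off square by my camera measurements; no verdict came back.

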